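# Locate and clamp a specimen plate in a test jig

## Task

One of the two specimen jigs still has its toggle clamp open and its black plate lying loose. Slide that plate along the stone slab until it sits square and flush against the metal fence, then press the raised clamp handle down until it snaps over centre and stays shut, with the rubber foot holding the plate. Leave the other, already clamped jig and the loose tools as they are.

Things in the scene. Friction and masses are not known exactly. Their poses are not given: they have to be found in the camera images.
- jig: Jig with the open clamp, fixed on the table. Origin on the table; x points from the stone slab to the fence and clamp, y across, z up. In its frame, mm: navy base plate x -145 to 105, y -75 to 75, 18 thick; pale slab on it, x -134 to 5, y -60 to 60, top at z 38, low side blocks beside it. The steel toggle clamp stands behind the fence on y = 0 (bracket to z 97).
- fence (a point): Fixed point of jig at x 5, y 0, z 38 mm: middle of the fence's face, at the slab's top. The fence is an aluminium bar along jig's y, 130 long, 12 thick, top at z 52. The plate is seated when its 100 mm edge lies along this face, its centre at jig x = -35. Star knobs behind it at x 60, y 50 and -50 reach z 56.
- plate: The loose black specimen plate on jig: 80 (its x) x 100 (its y) x 10 thick, 90 to 180 g, flat on the slab, its 100 mm edges roughly along the fence; origin: centre of its underside. Starts 12 to 35 mm short of the fence, up to 10 mm off the middle line and 0.15 rad askew.
- clamp (a joint): Handle of jig's clamp: 0 rad fully open, 0.96 shut on its stop; turns in jig's x-z plane about clamp_pivot, its line (1.01 - value) rad above level, leaning to jig's +x. Starts near 0. Light (under 2 N) to 0.65, where the foot meets the plate, then a peak of about 8 N at the grip near 0.75; past dead centre, 0.86 (8 mm above shut), it snaps to 0.96 and stays. Let go sooner, it springs back.
- clamp_pivot (a point): Handle pivot: fixed point in jig at x 82, y 0, z 87 mm.
- clamp_grip (a point): On the handle: middle of the upper face of the black grip (21 wide, 16 thick, 33 to 101 mm from the pivot), 75 mm from the pivot along the handle's line and 8 mm above that line. Press here, downwards and outwards along the arc. In the shut clamp it is at z 99 mm, level to 0.05 rad.
- clamp_foot: Rubber foot, 17 across, 9 high, sprung, on the spindle at the end of jig's clamp arm; origin: centre of its lower face. With the clamp open the arm stands up behind the fence and the foot faces the slab, 114 mm above the table at jig x about -5; shut, it presses on the plate at jig x about -15, y 0, with about 23 N.
- jig2: The other jig, the same in every part, its clamp already shut on its plate. Leave alone.
- plate2: The clamped plate in jig2, same as plate. Leave alone.
- clamp2 (a joint): Handle of jig2's clamp, same values as clamp: 0.96, shut. Leave alone.
- caliper: Digital caliper lying loose, 235 long, 15 high; origin: under the beam, near its middle. Leave alone.
- star_knob: Loose black star knob, 42 across, stud upwards, 40 high, on the table between the jigs; origin: centre of its underside. Leave alone.
- hex_key: Hex key lying loose, 115 x 30, 5 thick; origin: on the table under its long leg, near the middle. Leave alone.
- loupe: Black loupe, 38 across, 38 high; origin: centre of its underside. Leave alone.
- gauge_block: Steel gauge block 35 x 30 x 30; origin: centre of its underside. Leave alone.
- solvent: White jar with a black lid, 52 across, 80 high; origin: centre of its underside. Leave alone.
- brush: Brush lying loose, 160 long; origin: on the table, on its long axis. Leave alone.
There are look-alikes about, which are no part of the job. What is shaped like the plate but green is not meant.

How it is judged:
On the way, in this order (a step that is already met when the one before it is completed fails the run):
1. the plate lies square and flush against the fence (within 3 mm, 0.04 rad) with the clamp still open (x of plate in the frame of jig above -0.038 m and angle between the x axis of plate and the x axis of jig, either way round below 0.04 rad and z of plate in the frame of jig below 0.041 m and value of joint clamp below 0.6 rad), for 0.2 s.
2. the clamp handle has snapped over centre (value of joint clamp above 0.92 rad), for 0.2 s.
At the end, for the whole second after the job is handed in: The clamp of jig is shut past dead centre (above 0.92 rad), its foot pressing the plate with more than 2 N; the plate lies flat and at rest, flush with the fence within 3 mm, square within 0.04 rad and within 20 mm of the jig's middle line; the other clamp is still shut (value of joint each of clamp, clamp2 above 0.92 rad and contact force between clamp_foot and plate above 2 N and x of plate in the frame of jig between -0.038 and -0.032 m and y of plate in the frame of jig between -0.02 and 0.02 m and angle between the x axis of plate and the x axis of jig, either way round below 0.04 rad and angle between plate's own z axis and vertical below 0.04 rad and linear speed of plate below 0.01 m/s); the robot touches nothing.
It fails at once if the other clamp is opened (value of joint clamp2 below 0.86 rad).
It fails at once if the other jig's plate is shifted more than 5 mm (distance of plate2 from where it was at the start of the episode above 0.005 m).
It fails at once if a loose tool is shifted more than 30 mm (distance of any of caliper, star_knob, hex_key, loupe, gauge_block, solvent, brush from where it was at the start of the episode above 0.03 m).
It also fails if it takes over 45 s, if anything falls off the work surface, if the arm or the gripper's body presses on something with over 40 N, if the wrist force passes 120 N, or if a joint passes its speed limit or range.

## Robot

A 6-joint arm with a two-finger parallel gripper is mounted at the origin on the work surface. World frame = base frame: x ahead of the robot, y to its left, z up, the work surface at z = 0. Lengths are in m, angles in rad, forces in N, time in s.
With the tool pointing down it reaches from about 0.375 to 0.9 m from the base axis. Payload 3.1 kg.
Tool frame: the origin (TCP) lies between the finger pads; the fingertips stand 17 mm ahead of it and the grasp point (between the pads) lies 2 mm behind it; z points along the fingers, y is the line along which they close (so a half turn about z gives the same grasp; the last joint's range is limited). The gripper opens to 85 mm and grips with 20 to 120 N. Pads are 22 mm wide; open, the fingers measure 114 mm over their backs; the gripper's body (76 mm by 85 mm) begins 54 mm behind the grasp point. The pads swing forward as they close: fully open they stand 13 mm farther back than shut.
Start: joints at [1.062, 0.527, 1.433, -0, 1.181, -0.178], TCP at [0.203, 0.591, 0.248] pointing down, gripper open.
Joint ranges: [-3.08, 3.08], [-0.75, 2.2], [0.22, 2.44], [-1.43, 4.57], [0, 2.65], [-2.85, 2.85]. Speed limits (rad/s): [2.79, 2.79, 3.14, 3.14, 3.14, 3.14].

## Interface

Orientations are given as a unit quaternion [x, y, z, w].
In Python, from station import sense, vision, order gives the robot as it stands.
- The arm moves only by the shell command python3 -m crank 'ROWS' [OPENING] [FORCE]. ROWS is JSON, a list of rows, each an object with "dp": the shift along the world's x, y, z in units of 30 mm (1.0 is 30 mm), a list of three; "angular": the turn, a rotation vector about the world's x, y, z in degrees, a list of three. In form: [{"dp": [dx, dy, dz], "angular": [ax, ay, az]}, ...]. A call has 1 to 20 rows; each row shifts and turns the commanded pose from where the row before left it; what a row does not reach is not made up. A row lasts 1/10 s, in which the tool goes at most 50 mm and 8.59 degrees, less where a joint would pass 70% of its speed; a pose out of reach is approached as far as the arm can. A call is refused whole if a number of a shift passes 1 or a number of a turn 8.59, either way. A call with a gripper value outside its range is refused whole. OPENING is the closure, from 0 (fully open) to 1 (shut), set as the call begins (- or left out, the last holds). The fingers move at their own pace and stop on an object; FORCE is the grip in N (left out, the last holds). Time passes only in rows, so rows that do not move let the fingers close. It gives the time, the measured TCP pose, the force, the opening and the grip force at its end, in the units of the state.
- sense(): the state, without advancing time (a new reading comes with each control period).
- vision.snapshot(name): name is "side" or "top" or "wrist"; returns a dict with "image" (420x560x3 uint8, blue, green, red), "range_z" (420x560 float32, m along the optical axis (not along the pixel's ray), 0 where there is no reading), "mtx" (3x3 intrinsics, pixels), "pose" (4x4, takes a point from camera to world coordinates); the wrist camera has in their place "mount" (4x4, takes a point from camera to tool coordinates, whose origin is the TCP and whose axes are the flange's). Camera axes: x right, y down, z forward; pixel columns grow to the right and rows downward; lengths in m; the calibration is good to about 2 mm. A picture is of the moment at which its call begins: read the wrist's pose just before it.
- order.sign_off(): hands the job in; it is judged then, once.
The state is a dict: "t": time; "q": joint angles; "qd": joint speeds; "tau": joint torques, N m; "tcp_pos": TCP position; "tool_rot": TCP orientation; "force": force on the tool from outside, world axes, zero at the start; "ft_torque": the same for the moment, N m; "finger_gap": opening from 0.0 (shut) to 1.0 (fully open); "gripper_force": force on a finger pad.
Only numpy, scipy, OpenCV 4.12 (cv2) and the standard library are available. Lean on these libraries where they do the work, as an engineer would, in place of code of your own. Each camera call takes 0.05 s, during which the arm holds its last target. There are 200 camera calls.

## Working session

There is one attempt and no reset: what is moved stays moved. The work goes in short steps, Python scripts to look and compute and a shell command to move; the robot and the scene stay as the last step left them, time stands still between calls to the robot, and variables do not carry over. Pictures are saved under pics/ and viewed, at most 10 in all, crops included, and the job is handed in when it is done.

```bash
ls; mkdir -p pics
python3 - <<'E'
from station import sense, vision
import cv2,numpy as np
s=sense();print(s['tcp_pos'],s['tool_rot'],s['t'])
for n in('top','side'):
    d=vision.snapshot(n);cv2.imwrite(f'pics/{n}0.png',d['image']);np.savez(f'{n}0.npz',**d)
    print(n,d['mtx'],d['pose'])
E
```

```text
pics
[0.20263907 0.59051115 0.24731235] [ 1.64642405e-01  9.86352701e-01 -1.04467001e-03 -3.69252680e-04] 0.0
top [[443.33698184   0.         287.76799598]
 [  0.         443.33698184 214.43288757]
 [  0.           0.           1.        ]] [[-0.01379681 -0.99396272  0.10884744  0.38619213]
 [-0.99981111  0.01222319 -0.01511115 -0.05773218]
 [ 0.01368946 -0.10903536 -0.9939436   1.63404032]
 [ 0.          0.          0.          1.        ]]
side [[391.04032276   0.         276.95971235]
 [  0.         391.04032276 209.82201152]
 [  0.           0.           1.        ]] [[-0.99957808 -0.01368932  0.02561774  0.52655301]
 [-0.02862709  0.61354504 -0.78914066  0.74666239]
 [-0.00491484 -0.78954106 -0.61367806  0.75685809]
 [ 0.          0.          0.          1.        ]]
```

View pics/top0.png

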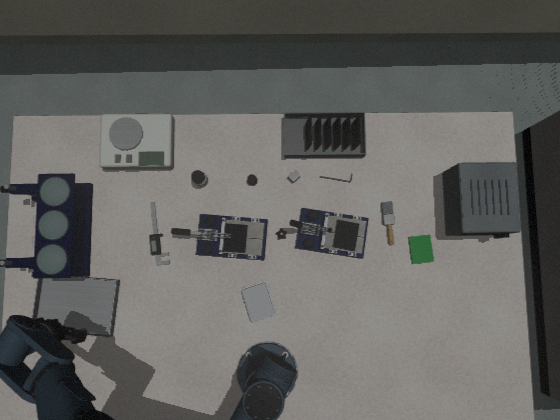

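View pics/side0.png

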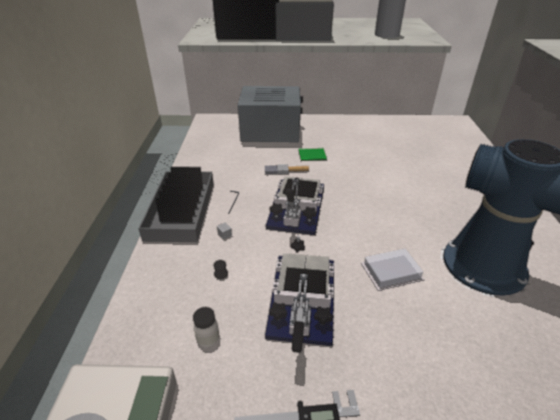

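The top view shows two jigs, A at (232,237) and B at (332,233). A's handle reaches far out flat, to (173,233). B's handle is short, ending at (291,224), and looks raised in the side view at (291,190). B is the likely open one, so I'll confirm with a crop.

```bash
cat > h.py <<'E'
import numpy as np,cv2
def load(n): return dict(np.load(n))
def pts(d,pose=None):
    P=d['pose'] if pose is None else pose
    z=d['range_z'];v,u=np.mgrid[:z.shape[0],:z.shape[1]];K=d['mtx']
    c=np.stack([(u-K[0,2])/K[0,0]*z,(v-K[1,2])/K[1,1]*z,z],-1)
    return c@P[:3,:3].T+P[:3,3]
def ray(d,uv,h,pose=None):
    P=d['pose'] if pose is None else pose
    r=P[:3,:3]@(np.linalg.inv(d['mtx'])@np.array([uv[0],uv[1],1.]))
    return P[:3,3]+r*(h-P[2,3])/r[2]
E
python3 - <<'E'
from h import *
d=load('top0.npz');e=load('side0.npz')
a=cv2.resize(d['image'][195:270,165:375],None,fx=3.8,fy=3.8,interpolation=3)
b=cv2.resize(e['image'][165:350,240:360],None,fx=2.4,fy=2.4,interpolation=3)
im=np.zeros((285+0+300,800,3),np.uint8);im[:285,:798]=a[:285]
c=cv2.resize(e['image'][170:240,255:340],(364,300),interpolation=3);im[285:,:364]=c
c=cv2.resize(e['image'][250:350,255:340],(255,300),interpolation=3);im[285:,400:655]=c
cv2.imwrite('pics/crop.png',im)
p=pts(d)
hsv=cv2.cvtColor(d['image'],cv2.COLOR_BGR2HSV)
m=(cv2.inRange(hsv,(110,100,25),(130,255,140))>0)
for lo,hi in((190,272),(292,372)):
    w=np.zeros_like(m);w[200:270,lo:hi]=m[200:270,lo:hi]
    q=p[w];print(w.sum(),np.median(q[:,2]))
    # project base pixels on z=.018
    vs,us=np.nonzero(w);g=np.array([ray(d,(u,v),.018)[:2] for u,v in zip(us,vs)])
    print(cv2.minAreaRect(g.astype(np.float32)))
    reg=p[200:270,lo-25:hi].reshape(-1,3);t=reg[reg[:,2]>.08];print('tall',len(t),t[:,2].max(),t.mean(0), t[t[:,2].argmax()])
E
```

```text
1 0.018732229306516412
((0.4664478003978729, 0.24517519772052765), (0.0, 0.0), 0.0)
tall 276 1.634040321385802 [0.48293752 0.20982562 0.28300856] [ 0.38619213 -0.05773218  1.63404032]
0 nan
  return _methods._mean(a, axis=axis, dtype=dtype,
  ret = ret.dtype.type(ret / rcount)
Traceback (most recent call last):
cv2.error: OpenCV(4.12.0) /io/opencv/modules/imgproc/src/convhull.cpp:143: error: (-215:Assertion failed) total >= 0 && (depth == CV_32F || depth == CV_32S) in function 'convexHull'
```

View pics/crop.png

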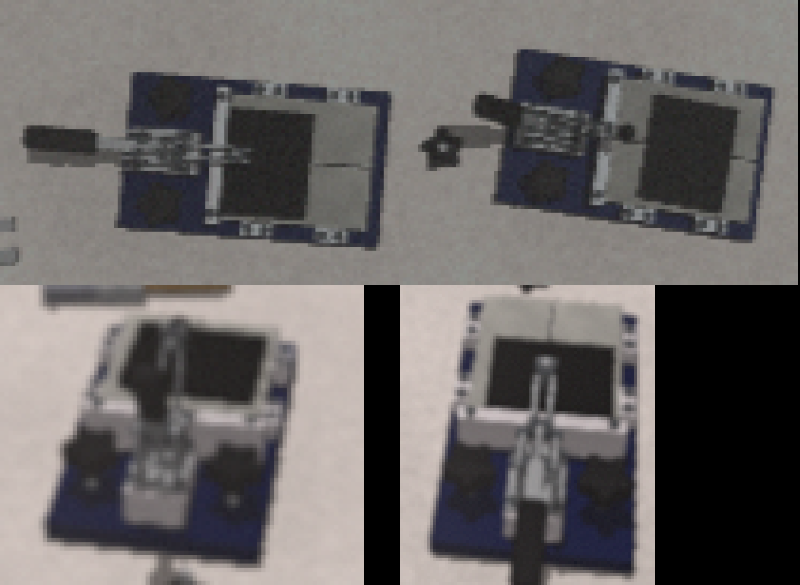

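B (right in the top view, base corners near (518,48),(773,88),(752,241),(494,203) in the crop) has its clamp raised and its plate short of the fence. So B is `jig` and A is `jig2`. The green plate at (421,249) is a decoy.

```bash
cat >> h.py <<'E'
from scipy.spatial.transform import Rotation as R
def jigfit():
    d=load('top0.npz')
    uv=np.array([(518,48),(773,88),(752,241),(494,203)])/3.8+[165,195]
    w=np.array([ray(d,p,.018)[:2] for p in uv])
    # jig corners: (105,s75)... +x is image left (world +y); image up=world +x = jig -y
    L=np.array([[.105,-.075],[-.145,-.075],[-.145,.075],[.105,.075]])
    wc,lc=w.mean(0),L.mean(0);H=(L-lc).T@(w-wc);U,S,V=np.linalg.svd(H);Rm=(U@V).T
    t=wc-Rm@lc
    return Rm,t,w,L
E
python3 - <<'E'
from h import *
Rm,t,w,L=jigfit();print(np.linalg.det(Rm),Rm,t);print('res mm',(w-(L@Rm.T+t))*1e3)
d=load('top0.npz')
g=d['image'].max(2);m=((g<60)).astype(np.uint8);m2=np.zeros_like(m);m2[215:255,334:362]=m[215:255,334:362]
n,l,s,c=cv2.connectedComponentsWithStats(m2);k=1+s[1:,4].argmax()
cs=max(cv2.findContours((l==k).astype(np.uint8),0,1)[0],key=cv2.contourArea)[:,0]
q=np.array([(ray(d,p,.048)[:2]-t)@Rm for p in cs]);print('plate jig',cv2.minAreaRect((q*1e3).astype(np.float32)))
p=pts(d)[200:260,280:345].reshape(-1,3);p=p[(p[:,2]>.1)&(p[:,2]<.25)];j=np.c_[(p[:,:2]-t)@Rm,p[:,2]]
print(np.round(j[j[:,2]>.13]*1e3)[:25])
print('world fence,grip', Rm@[.005,0]+t, Rm@[.115,0]+t)
E
```

```text
1.0 [[ 0.16473844 -0.98633729]
 [ 0.98633729  0.16473844]] [ 0.49600494 -0.2230164 ]
res mm [[ 0.4188853  -0.63248198]
 [-0.33409052  0.01867865]
 [ 0.76563235  0.41095336]
 [-0.85042713  0.20284996]]
plate jig ((-66.96781158447266, 1.9306640625), (99.77478790283203, 80.81049346923828), 87.74800109863281)
[[139.  -9. 174.]
 [136. -10. 167.]
 [133. -10. 170.]
 [129. -10. 174.]
 [126. -12. 165.]
 [139.  -6. 166.]
 [135.  -6. 172.]
 [132.  -7. 170.]
 [129.  -7. 173.]
 [126.  -8. 169.]
 [122.  -9. 164.]
 [119. -10. 161.]
 [115. -11. 155.]
 [138.  -3. 166.]
 [135.  -3. 172.]
 [132.  -3. 179.]
 [128.  -3. 176.]
 [125.  -4. 172.]
 [122.  -6. 162.]
 [118.  -6. 160.]
 [115.  -8. 150.]
 [111.  -9. 142.]
 [108. -10. 139.]
 [104. -11. 131.]
 [141.   1. 164.]]
world fence,grip [ 0.49682863 -0.21808472] [ 0.51494986 -0.10958762]
```

```bash
python3 -m crank '[{"dp":[0.3,-1,0],"angular":[0,0,-8.05]},{"dp":[0.3,-1,0],"angular":[0,0,-8.05]},{"dp":[0.3,-1,0],"angular":[0,0,-8.05]},{"dp":[0.3,-1,0],"angular":[0,0,-8.05]},{"dp":[0.3,-1,0],"angular":[0,0,-8.05]},{"dp":[0.3,-1,0],"angular":[0,0,-8.05]},{"dp":[0.3,-1,0],"angular":[0,0,-8.05]},{"dp":[0.3,-1,0],"angular":[0,0,-8.05]},{"dp":[0.3,-1,0],"angular":[0,0,-8.05]},{"dp":[0.3,-1,0],"angular":[0,0,-8.05]},{"dp":[0.3,-1,0],"angular":[0,0,0]},{"dp":[0.3,-1,0],"angular":[0,0,0]},{"dp":[0.3,-1,0],"angular":[0,0,0]},{"dp":[0.3,-1,0],"angular":[0,0,0]},{"dp":[0.3,-1,0],"angular":[0,0,0]},{"dp":[0.3,-1,0],"angular":[0,0,0]},{"dp":[0.3,-1,0],"angular":[0,0,0]},{"dp":[0.3,-1,0],"angular":[0,0,0]},{"dp":[0.3,-1,0],"angular":[0,0,0]},{"dp":[0.3,-1,0],"angular":[0,0,0]}]' 0.4 20
```

```text
t: 2.1
tcp_pos: [0.3829, -0.0101, 0.2482]
tool_rot: [0.763, 0.646, -0.0, -0.0]
force: [0.5, 0.4, -0.3]
finger_gap: 0.594
gripper_force: 0.0
```

```bash
python3 -m crank '[{"dp":[0.25,-0.95,0],"angular":[0,0,0]},{"dp":[0.25,-0.95,0],"angular":[0,0,0]},{"dp":[0.25,-0.95,0],"angular":[0,0,0]},{"dp":[0.25,-0.95,0],"angular":[0,0,0]},{"dp":[0.25,-0.95,0],"angular":[0,0,0]},{"dp":[0.25,-0.95,0],"angular":[0,0,0]},{"dp":[0.25,-0.95,0],"angular":[0,0,0]},{"dp":[0.25,-0.95,0],"angular":[0,0,0]},{"dp":[0.25,-0.95,0],"angular":[0,0,0]},{"dp":[0.25,-0.95,0],"angular":[0,0,0]},{"dp":[0.25,-0.95,0],"angular":[0,0,0]},{"dp":[0.25,-0.95,0],"angular":[0,0,0]},{"dp":[0,0,0],"angular":[0,0,0]},{"dp":[0,0,0],"angular":[0,0,0]},{"dp":[0,0,0],"angular":[0,0,0]}]'
python3 - <<'E'
from station import sense,vision
from h import *
s=sense();d=vision.snapshot('wrist');P=np.eye(4);P[:3,:3]=R.from_quat(s['tool_rot']).as_matrix();P[:3,3]=s['tcp_pos']
P=P@d['mount'];np.savez('w1.npz',P=P,**d);cv2.imwrite('pics/w1.png',d['image'])
Rm,t,_,_=jigfit();print('tcp jig',(s['tcp_pos'][:2]-t)@Rm,s['tcp_pos'],s['force'],d['mount'].round(3))
p=pts(d,P);j=np.c_[((p[...,:2]-t)@Rm).reshape(-1,2),p[...,2].ravel()].reshape(p.shape)*1e3
for v in range(20,420,50): print([tuple(j[v,u].round().astype(int).tolist()) for u in range(80,560,100)])
E
```

```text
t: 3.6
tcp_pos: [0.4724, -0.3496, 0.2478]
tool_rot: [0.763, 0.647, 0.0, -0.001]
force: [-0.5, 0.1, -0.1]
finger_gap: 0.599
gripper_force: 0.0
tcp jig [-0.12878828  0.00245926] [ 0.4723629  -0.34963996  0.2478281 ] [-0.51949304  0.09639444 -0.0757139 ] [[ 0.    -0.951 -0.308  0.078]
 [ 1.     0.     0.001  0.   ]
 [-0.001 -0.308  0.951 -0.125]
 [ 0.     0.     0.     1.   ]]
[(37, 213, 0), (38, 108, -1), (30, 3, 33), (38, -102, 0), (37, -205, 5)]
[(-11, 223, 0), (-11, 113, -1), (-15, 3, 39), (-11, -108, -1), (-11, -217, 0)]
[(-64, 233, 1), (-64, 118, 0), (-62, 3, 47), (-64, -113, 0), (-63, -225, 5)]
[(-122, 245, 0), (-122, 124, -1), (-115, 3, 36), (-122, -118, 1), (-122, -240, 0)]
[(-187, 258, -1), (-187, 130, 0), (-186, 3, 0), (-186, -125, 0), (-186, -252, 0)]
[(-259, 272, -1), (-258, 137, 0), (-258, 3, 0), (-258, -132, -1), (-257, -266, 1)]
[(-339, 288, -1), (-118, 35, 286), (-330, 2, 10), (-117, -31, 287), (-337, -282, 0)]
[(-118, 56, 307), (-113, 27, 312), (-427, 2, 0), (-112, -23, 312), (-119, -52, 306)]
```

View pics/w1.png

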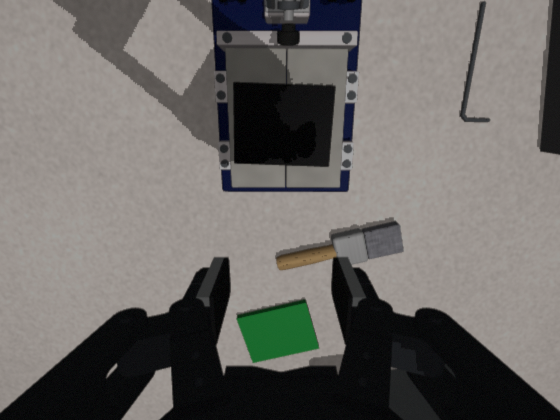

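Wrist view: plate is at (285,125) on the slab, the fence's lower edge at row 46, and the clamp foot at (288,33). The camera hangs on the jig +x side of the tool, so I'll check how high the clamp arm reaches before pushing.

Run:
```python
from h import *
from station import sense
d=load('w1.npz');P=d['P'];Rm,t,_,_=jigfit()
J=lambda u,v,h:(((ray(d,(u,v),h,P)[:2]-t)@Rm)*1e3).round(1)
print('fence',J(230,47,.052),J(345,45,.052),'slab end',J(230,188,.038),J(345,186,.038))
m=(d['image'].max(2)<35).astype(np.uint8);m[:75]=0;m[175:]=0;m[:,:228]=0;m[:,340:]=0
c=max(cv2.findContours(m,0,1)[0],key=cv2.contourArea)[:,0]
q=np.array([J(u,v,.048) for u,v in c]).astype(np.float32);print('plate',cv2.minAreaRect(q),q.min(0),q.max(0))
for nm,pp in(('top',pts(load('top0.npz'))),('side',pts(load('side0.npz'))),('wr',pts(d,P))):
    p=pp.reshape(-1,3);j=np.c_[(p[:,:2]-t)@Rm,p[:,2]]*1e3
    k=j[(abs(j[:,1])<30)&(j[:,0]>-30)&(j[:,0]<90)&(j[:,2]>70)&(j[:,2]<230)]
    for a in range(-30,90,10):
        r=k[(k[:,0]>=a)&(k[:,0]<a+10)]
        if len(r):print(nm,a,len(r),r[:,2].max().round(),end='; ')
    print()
print(sense()['q'])
```

```text
fence [ 3.1 49.1] [  4.9 -57.6] slab end [-135.1   57.9] [-132.6  -69.2]
plate ((-67.04513549804688, 0.23165130615234375), (98.606201171875, 79.0621566772461), 88.26178741455078) [-107.6  -50.1] [-26.7  50.6]
top -10 10 127.0; top 0 10 128.0; top 10 8 134.0; top 20 14 137.0; top 30 19 139.0; top 40 25 130.0; top 50 13 86.0; top 60 11 83.0; top 70 16 104.0; top 80 24 108.0; 
side -10 3 126.0; side 0 7 127.0; side 10 2 135.0; side 20 17 137.0; side 30 39 134.0; side 40 16 135.0; side 50 7 83.0; side 60 2 80.0; side 70 6 100.0; side 80 34 97.0; 
wr -10 250 125.0; wr 0 193 126.0; wr 10 296 135.0; wr 20 7 125.0; wr 30 8 74.0; 
[-8.27029511e-01  4.78131929e-01  1.52781121e+00  1.91512649e-04
  1.13740756e+00 -6.62816015e-01]
```

```bash
python3 -m crank '[{"dp":[0,0,-0.9],"angular":[0,0,0.8]},{"dp":[0,0,-0.9],"angular":[0,0,0]},{"dp":[0,0,-0.9],"angular":[0,0,0]},{"dp":[0,0,-0.9],"angular":[0,0,0]},{"dp":[0,0,-0.9],"angular":[0,0,0]},{"dp":[0,0,-0.9],"angular":[0,0,0]},{"dp":[0,0,-0.5],"angular":[0,0,0]},{"dp":[0,0,-0.3],"angular":[0,0,0]},{"dp":[0,0,-0.15],"angular":[0,0,0]},{"dp":[0,0,-0.1],"angular":[0,0,0]},{"dp":[0,0,0],"angular":[0,0,0]},{"dp":[0,0,0],"angular":[0,0,0]}]'
```

```text
t: 4.85
tcp_pos: [0.4734, -0.3513, 0.0557]
tool_rot: [0.758, 0.652, 0.0, 0.001]
force: [0.2, 0.2, 0.3]
finger_gap: 0.603
gripper_force: 0.0
```

```bash
python3 -m crank '[{"dp":[0,0,-0.08],"angular":[0,0,0]},{"dp":[0.025,0.165,0],"angular":[0,0,0]},{"dp":[0.025,0.165,0],"angular":[0,0,0]},{"dp":[0.025,0.165,0],"angular":[0,0,0]},{"dp":[0.025,0.165,0],"angular":[0,0,0]},{"dp":[0.025,0.165,0],"angular":[0,0,0]},{"dp":[0.025,0.165,0],"angular":[0,0,0]},{"dp":[0.025,0.165,0],"angular":[0,0,0]},{"dp":[0,0,0],"angular":[0,0,0]}]'
python3 - <<'E'
from station import sense,vision
from h import *
s=sense();Rm,t,_,_=jigfit();print('tcp jig',(s['tcp_pos'][:2]-t)@Rm)
d=vision.snapshot('side');np.savez('s2.npz',**d)
a=cv2.resize(d['image'][100:270,215:375],None,fx=3.5,fy=3.5,interpolation=3)
cv2.imwrite('pics/s2.png',a)
E
```

```text
t: 5.75
tcp_pos: [0.4781, -0.3152, 0.0524]
tool_rot: [0.758, 0.652, 0.0, -0.001]
force: [-0.4, 0.1, 0.8]
finger_gap: 0.602
gripper_force: 0.0
tcp jig [-0.0938474   0.00243135]
```

View pics/s2.png

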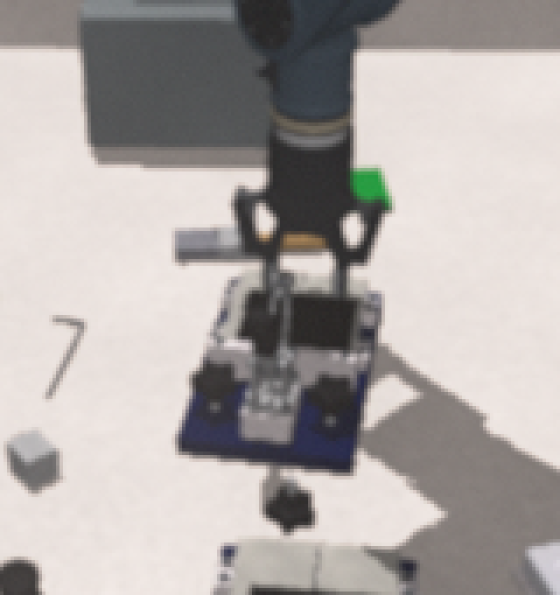

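The side view shows the fingers behind the plate at (272,285) and (340,285), with nothing near the clamp. I'll keep pushing in small steps and watch the force.

```bash
python3 -m crank '[{"dp":[0.012,0.08,0],"angular":[0,0,0]},{"dp":[0.012,0.08,0],"angular":[0,0,0]},{"dp":[0.012,0.08,0],"angular":[0,0,0]}]'
python3 - <<'E'
from station import sense,vision
from h import *
s=sense();d=vision.snapshot('wrist');P=np.eye(4);P[:3,:3]=R.from_quat(s['tool_rot']).as_matrix();P[:3,3]=s['tcp_pos']
P=P@d['mount'];np.savez('w2.npz',P=P,**d);cv2.imwrite('pics/w2.png',d['image'])
E
```

```text
t: 6.1
tcp_pos: [0.4793, -0.309, 0.0524]
tool_rot: [0.759, 0.652, -0.0, 0.0]
force: [-0.9, -1.3, -0.1]
finger_gap: 0.601
gripper_force: 0.4
```

View pics/w2.png

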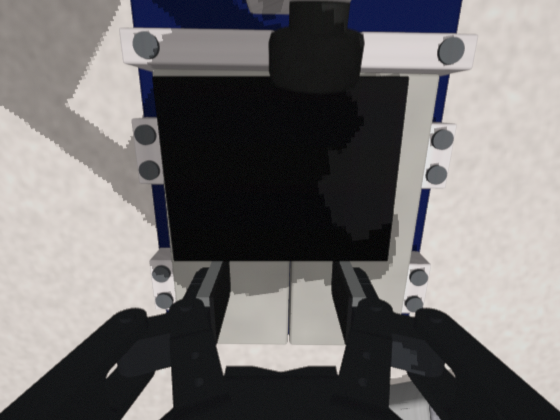

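The fingers (225,265 and 345,265) are on the plate's rear edge at row 262. Its front edge, at row 76, is a few mm short of the fence at row 68 and parallel to it.

```bash
python3 -m crank '[{"dp":[0.005,0.033,0],"angular":[0,0,0]},{"dp":[0.005,0.033,0],"angular":[0,0,0]},{"dp":[0.005,0.033,0],"angular":[0,0,0]}]'; python3 -m crank '[{"dp":[0.005,0.033,0],"angular":[0,0,0]},{"dp":[0,0,0],"angular":[0,0,0]}]'
```

```text
t: 6.45
tcp_pos: [0.4796, -0.3071, 0.0525]
tool_rot: [0.758, 0.652, -0.001, 0.001]
force: [-2.5, -6.1, -0.7]
finger_gap: 0.602
gripper_force: 3.1
t: 6.65
tcp_pos: [0.4797, -0.307, 0.0526]
tool_rot: [0.758, 0.652, -0.001, 0.001]
force: [-3.2, -5.7, -0.4]
finger_gap: 0.597
gripper_force: 3.4
```

```bash
python3 -m crank '[{"dp":[0.005,0.033,0],"angular":[0,0,0]},{"dp":[0.005,0.033,0],"angular":[0,0,0]},{"dp":[0.005,0.033,0],"angular":[0,0,0]},{"dp":[0,0,0],"angular":[0,0,0]},{"dp":[0,0,0],"angular":[0,0,0]}]'
python3 - <<'E'
from station import sense,vision
from h import *
s=sense();d=vision.snapshot('wrist');P=np.eye(4);P[:3,:3]=R.from_quat(s['tool_rot']).as_matrix();P[:3,3]=s['tcp_pos']
P=P@d['mount'];np.savez('w3.npz',P=P,**d)
Rm,t,_,_=jigfit();im=d['image']
def line(us,cond,rng,h):
    o=[]
    for u in us:
        v=next((v for v in rng if cond(im[v,u].astype(int))),None)
        if v is not None:o.append((ray(d,(u,v),h,P)[:2]-t)@Rm*1e3)
    o=np.array(o);k=np.polyfit(o[:,1],o[:,0],1);r=abs(o[:,0]-np.polyval(k,o[:,1]));k=np.polyfit(o[r<1.5,1],o[r<1.5,0],1);return k.round(4)
L=list(range(170,262,4))+list(range(370,396,4))
print('fence edge (z52)',line(L,lambda c:c.max()<110,range(45,120),.052))
print('plate rear (z48)',line(list(range(185,380,5)),lambda c:c.max()>70,range(200,300),.048), 'n')
print('side edges',[((ray(d,(next(u for u in r if im[150,u].max()>70),150),.048,P)[:2]-t)@Rm*1e3).round(1) for r in (range(250,100,-1),range(400,460))])
a=cv2.resize(im[30:280,130:480],None,fx=2.2,fy=2.2);cv2.imwrite('pics/w3.png',a)
E
```

```text
t: 7.15
tcp_pos: [0.4798, -0.3069, 0.053]
tool_rot: [0.758, 0.652, -0.002, 0.003]
force: [-7.7, -12.5, -0.1]
finger_gap: 0.6
gripper_force: 7.1
fence edge (z52) [0.0064 4.8189]
plate rear (z48) [-1.53000e-02 -7.56499e+01] n
side edges [array([-24.8,  52.4]), array([-23.2, -46.8])]
```

View pics/w3.png

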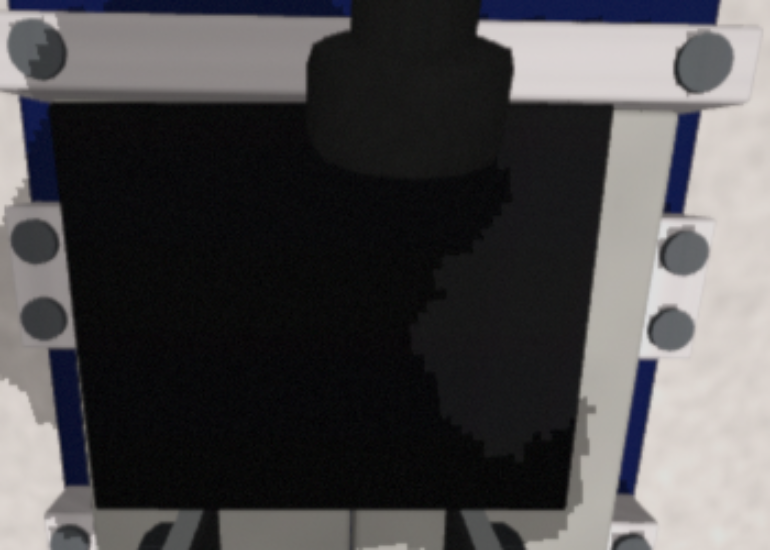

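The plate looks flush (fence line near crop row 103, rear edge at row 508), but the fence bolts at (37,50) and (703,62) show the tool and plate about 1° off. I'll undo that yaw and press once more.

```bash
python3 -m crank '[{"dp":[0,-0.13,0],"angular":[0,0,0]},{"dp":[0,0,0],"angular":[0,0,-1.0]},{"dp":[0.01,0.066,0],"angular":[0,0,0]},{"dp":[0.01,0.066,0],"angular":[0,0,0]},{"dp":[0,0,0],"angular":[0,0,0]},{"dp":[0,0,0],"angular":[0,0,0]}]'
python3 - <<'E'
from station import sense
s=sense();print(s['force'],s['ft_torque'])
E
```

```text
t: 7.8
tcp_pos: [0.4806, -0.3064, 0.0529]
tool_rot: [0.763, 0.646, -0.002, 0.003]
force: [-8.1, -13.7, -1.3]
finger_gap: 0.599
gripper_force: 7.6
[ -8.12105732 -13.71982694  -1.31916994] [-2.32115741  1.40508221  0.05538314]
```

```bash
python3 -m crank '[{"dp":[-0.03,-0.2,0],"angular":[0,0,0]},{"dp":[-0.03,-0.2,0],"angular":[0,0,0]},{"dp":[0,-0.1,0.3],"angular":[0,0,0]},{"dp":[0,0,0.9],"angular":[0,0,0]},{"dp":[0,0,1],"angular":[0,0,0]},{"dp":[0,0,1],"angular":[0,0,0]},{"dp":[0,0,1],"angular":[0,0,0]},{"dp":[0,0,1],"angular":[0,0,0]},{"dp":[0,0,1],"angular":[0,0,0]},{"dp":[0,0,0.5],"angular":[0,0,0]},{"dp":[0,0,0],"angular":[0,0,0]},{"dp":[0,0,0],"angular":[0,0,0]}]'; python3 -m crank '[{"dp":[0,0,0],"angular":[0,0,0]}]' 1
python3 - <<'E'
from station import sense,vision
from h import *
s=sense();d=vision.snapshot('wrist');P=np.eye(4);P[:3,:3]=R.from_quat(s['tool_rot']).as_matrix();P[:3,3]=s['tcp_pos']
P=P@d['mount'];np.savez('w4.npz',P=P,**d);cv2.imwrite('pics/w4.png',d['image'])
Rm,t,_,_=jigfit();print((s['tcp_pos'][:2]-t)@Rm)
print('grip target delta units', (np.r_[Rm@[.118,0]+t]-s['tcp_pos'][:2])/.03)
E
```

```text
t: 9.0
tcp_pos: [0.479, -0.3162, 0.2534]
tool_rot: [0.764, 0.645, 0.0, -0.0]
force: [-0.5, -0.3, -1.1]
finger_gap: 0.595
gripper_force: 0.0
t: 9.1
tcp_pos: [0.4785, -0.3161, 0.2522]
tool_rot: [0.764, 0.645, -0.0, -0.001]
force: [0.1, -0.1, -0.8]
finger_gap: 0.441
gripper_force: 0.0
[-0.09465706  0.00190678]
grip target delta units [1.23045059 6.98124905]
```

View pics/w4.png

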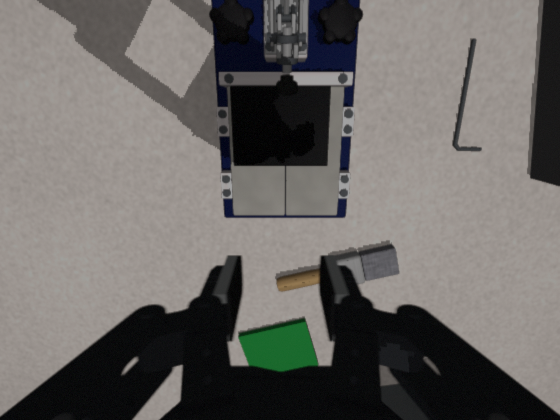

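The plate (280,125) sits flush and square under the fence bar at row 84. Next I'll move above the grip.

```bash
python3 -m crank '[{"dp":[0.163,0.922,0],"angular":[0,0,0]},{"dp":[0.163,0.922,0],"angular":[0,0,0]},{"dp":[0.163,0.922,0],"angular":[0,0,0]},{"dp":[0.163,0.922,0],"angular":[0,0,0]},{"dp":[0.163,0.922,0],"angular":[0,0,0]},{"dp":[0.163,0.922,0],"angular":[0,0,0]},{"dp":[0.163,0.922,0],"angular":[0,0,0]},{"dp":[0,0,0],"angular":[0,0,0]},{"dp":[0,0,-0.7],"angular":[0,0,0]},{"dp":[0,0,-0.7],"angular":[0,0,0]},{"dp":[0,0,-0.7],"angular":[0,0,0]},{"dp":[0,0,-0.13],"angular":[0,0,0]},{"dp":[0,0,0],"angular":[0,0,0]},{"dp":[0,0,0],"angular":[0,0,0]}]'
python3 - <<'E'
from station import sense,vision
from h import *
s=sense();Rm,t,_,_=jigfit();print((s['tcp_pos'][:2]-t)@Rm)
d=vision.snapshot('side');c=vision.snapshot('wrist')
a=cv2.resize(d['image'][150:260,240:350],(400,400),interpolation=3)
b=cv2.resize(c['image'],(400,300));im=np.zeros((400,800,3),np.uint8);im[:,:400]=a;im[:300,400:]=b
cv2.imwrite('pics/p5.png',im)
E
```

```text
t: 10.55
tcp_pos: [0.5138, -0.124, 0.1869]
tool_rot: [0.764, 0.645, 0.0, 0.0]
force: [0.5, -0.1, -0.5]
finger_gap: 0.003
gripper_force: 0.0
[ 0.10054995 -0.00125497]
```

View pics/p5.png

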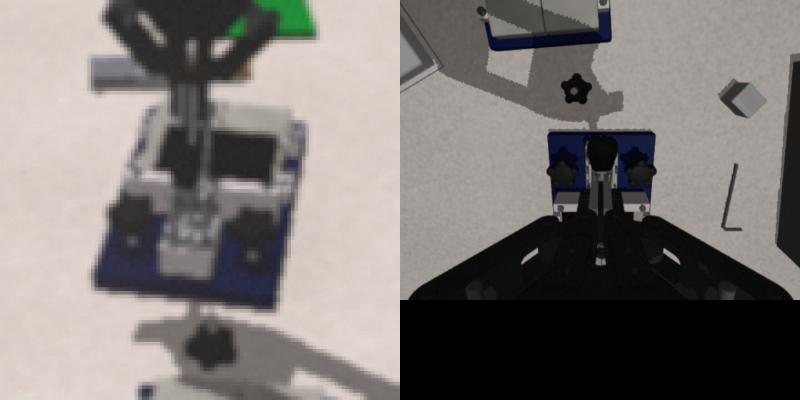

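The wrist view shows the grip (602,155) straight ahead of the closed fingers (602,200), centred. I'll press along the arc now.

```bash
python3 -m crank '[{"dp":[0.012,0.074,-0.283],"angular":[0,0,0]},{"dp":[0.012,0.074,-0.283],"angular":[0,0,0]},{"dp":[0.037,0.222,-0.117],"angular":[0,0,0]},{"dp":[0.037,0.222,-0.117],"angular":[0,0,0]},{"dp":[0.03,0.181,-0.173],"angular":[0,0,0]},{"dp":[0.03,0.181,-0.173],"angular":[0,0,0]},{"dp":[0.025,0.148,-0.207],"angular":[0,0,0]},{"dp":[0.025,0.148,-0.207],"angular":[0,0,0]}]' 1; python3 -m crank '[{"dp":[0.016,0.099,-0.172],"angular":[0,0,0]},{"dp":[0.016,0.099,-0.172],"angular":[0,0,0]}]'
```

```text
t: 11.45
tcp_pos: [0.5197, -0.0854, 0.1392]
tool_rot: [0.764, 0.645, 0.0, 0.0]
force: [0.3, -2.0, 0.7]
finger_gap: -0.0
gripper_force: 0.6
t: 11.65
tcp_pos: [0.5206, -0.0806, 0.1298]
tool_rot: [0.764, 0.646, -0.001, 0.001]
force: [-3.8, -5.7, 9.5]
finger_gap: 0.001
gripper_force: 5.2
```

```bash
python3 -m crank '[{"dp":[0.011,0.066,-0.122],"angular":[0,0,0]},{"dp":[0.011,0.066,-0.122],"angular":[0,0,0]},{"dp":[0.006,0.033,-0.123],"angular":[0,0,0]},{"dp":[0.006,0.033,-0.123],"angular":[0,0,0]},{"dp":[0.004,0.025,-0.08],"angular":[0,0,0]},{"dp":[0,0,-0.08],"angular":[0,0,0]},{"dp":[0,0,0],"angular":[0,0,0]},{"dp":[0,0,0],"angular":[0,0,0]}]'
```

```text
t: 12.45
tcp_pos: [0.5215, -0.0739, 0.1151]
tool_rot: [0.764, 0.646, -0.0, 0.001]
force: [-10.6, -1.4, 44.4]
finger_gap: 0.0
gripper_force: 21.6
```

It's on its stop: tip at z 98 mm with the force rising. I'll lift off and check.

```bash
python3 -m crank '[{"dp":[0,0,0.2],"angular":[0,0,0]},{"dp":[0,0,0.4],"angular":[0,0,0]},{"dp":[0,0,0.8],"angular":[0,0,0]},{"dp":[0,0,1],"angular":[0,0,0]},{"dp":[0,0,1],"angular":[0,0,0]},{"dp":[0,-0.9,0.8],"angular":[0,0,0]},{"dp":[0,-0.9,0.5],"angular":[0,0,0]},{"dp":[0,-0.9,0],"angular":[0,0,0]},{"dp":[0,-0.9,0],"angular":[0,0,0]},{"dp":[0,-0.9,0],"angular":[0,0,0]},{"dp":[0,-0.9,0],"angular":[0,0,0]},{"dp":[0,-0.9,0],"angular":[0,0,0]},{"dp":[0,-0.9,0],"angular":[0,0,0]},{"dp":[0,0,0],"angular":[0,0,0]},{"dp":[0,0,0],"angular":[0,0,0]}]'
python3 - <<'E'
from station import sense,vision
from h import *
s=sense();d=vision.snapshot('side');c=vision.snapshot('wrist')
a=cv2.resize(d['image'][150:260,240:350],(320,320),interpolation=3)
b=cv2.resize(c['image'],(480,360));im=np.zeros((360,800,3),np.uint8);im[:320,:320]=a;im[:,320:]=b
cv2.imwrite('pics/p6.png',im)
E
```

```text
t: 13.95
tcp_pos: [0.5214, -0.2891, 0.2501]
tool_rot: [0.764, 0.645, 0.0, -0.001]
force: [0.8, 0.5, 0.1]
finger_gap: -0.0
gripper_force: 0.0
```

View pics/p6.png

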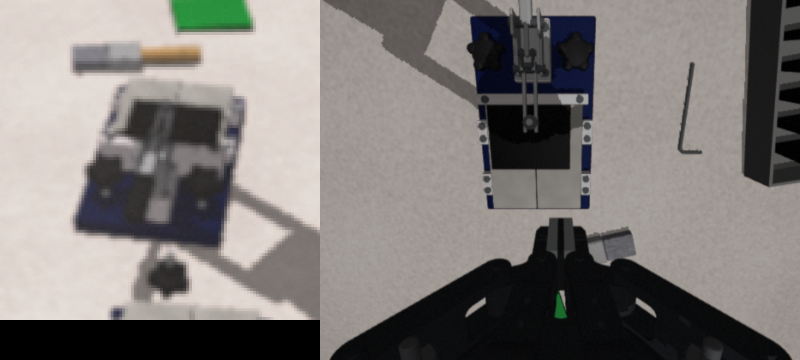

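The foot (530,122) is on the plate, but the handle isn't visible here, so I'll check its height with the depth image.

Run:
```python
from station import vision
from h import *
Rm,t,_,_=jigfit()
for n in('top','side'):
    d=vision.snapshot(n);p=pts(d).reshape(-1,3);j=np.c_[(p[:,:2]-t)@Rm,p[:,2]]*1e3
    k=j[(abs(j[:,1])<14)&(j[:,2]>60)&(j[:,2]<200)]
    for a in range(-30,200,10):
        r=k[(k[:,0]>=a)&(k[:,0]<a+10)]
        if len(r):print(n,a,len(r),np.median(r[:,2]).round(),r[:,2].max().round(),end='; ')
    print()
    if n=='side':cv2.imwrite('pics/p7.png',cv2.resize(d['image'][150:270,230:360],(780,600)[:2],interpolation=3)[:600])
```

```text
top 0 3 80.0 82.0; top 10 6 80.0 86.0; top 20 6 78.0 82.0; top 30 11 74.0 78.0; top 40 21 85.0 93.0; top 50 16 92.0 102.0; top 60 10 90.0 96.0; top 70 12 87.0 100.0; top 80 23 90.0 100.0; top 90 11 91.0 95.0; top 100 11 92.0 96.0; top 110 12 95.0 100.0; top 120 16 96.0 103.0; top 130 18 96.0 105.0; top 140 18 98.0 105.0; top 150 18 98.0 108.0; top 160 18 96.0 104.0; top 170 16 98.0 102.0; top 180 5 98.0 100.0; 
side -30 2 81.0 81.0; side -20 10 79.0 94.0; side -10 25 85.0 92.0; side 0 8 82.0 84.0; side 10 9 79.0 84.0; side 20 3 79.0 80.0; side 30 3 70.0 78.0; side 40 20 77.0 93.0; side 50 20 92.0 96.0; side 60 5 94.0 97.0; side 70 18 91.0 99.0; side 80 20 92.0 97.0; side 90 19 93.0 99.0; side 100 10 94.0 95.0; side 110 5 95.0 97.0; side 120 15 98.0 100.0; side 130 17 98.0 101.0; side 140 13 98.0 102.0; side 150 16 100.0 102.0; side 160 18 100.0 102.0; side 170 23 100.0 103.0; side 180 28 95.0 102.0;
```

View pics/p7.png

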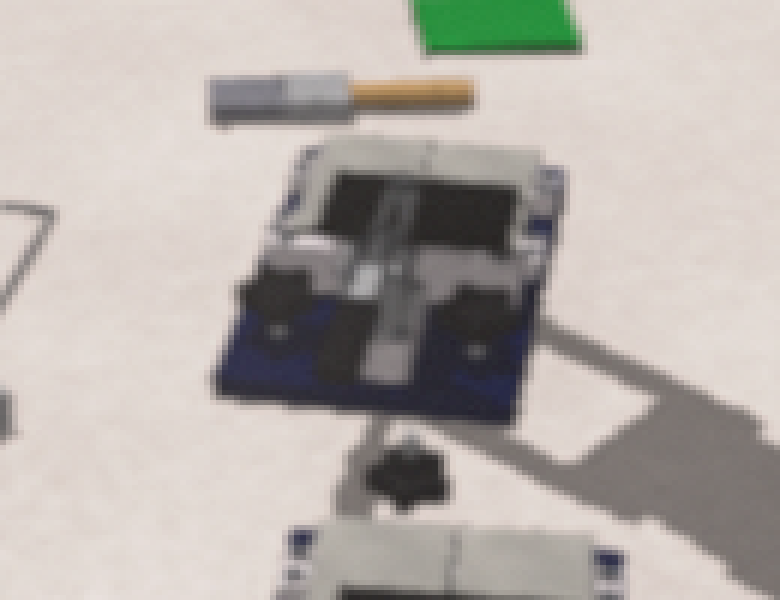

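The grip (345,340) lies level at z ≈ 98–100 mm, so the clamp is shut. The arm (395,200) holds the plate, which is flush with the fence.

```bash
python3 -c "
from station import order
print(order.sign_off())"
```

```text
the job is handed in; nothing more can be done
None
```

I handed the job in: the plate sits square and flush against the fence, its clamp is shut with the foot on the plate, and I left the other jig and the loose tools alone. The judge's result was not reported back.

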